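# Shut the cacao feeder's slide gate and hold its locking rod through both bushings

## Task

The bean feeder's slide gate has been left pulled out: push it fully home by its grip tab. Then take the long rod with the two clip grooves out of the parts block and thread it down through the upper and then the lower bushing of the lock bracket, through the gate's ear between them, with the gate still home. Finish with the rod still in the grip, hanging clear of the base plate, with one groove in the clear above the upper bushing and the other in the clear below the lower one, ready for a workmate to snap the clips on; leave the other pins and the loose things on the table where they are.

Things in the scene. Friction and masses are not known exactly. Their poses are not given: they have to be found in the camera images.
- feeder: Stainless bean feeder, fixed on the table, yawed within 0.2 rad; origin on the table under the bushing axis, z up. In its frame (mm): base plate 8 thick, x -120..80, y -140..360; lock bracket, a C 44 wide: upright at y 30..42, 117 high, two level lugs, each with a bushing on the axis x = y = 0, bore 15.5, flange 24 across; gate rails along y, x -90..-10, tops 80 high, y -120..190.
- hopper (a point): Centre of the hopper's square mouth, 275 mm above the table, at x = -50, y = 240 mm in the feeder's frame. Funnel 200 x 200 mm from 160 mm up, posts and throat 140 x 140 mm below it. A catch pan full of beans, 22 mm high, lies at x 85..325, y 80..400 mm in the feeder's frame.
- bush_upper (a point): Centre of the upper bushing's top face, 121 mm above the table; bushing and lug reach 18 mm down from it (103 mm above the table).
- bush_lower (a point): Centre of the lower bushing's underside, 55 mm above the table and straight below bush_upper; bushing and lug reach 16 mm up from it (to 71 mm). The base plate lies 47 mm below this point.
- gate (a joint): Slide gate of the feeder, travel in m along the feeder's +y (towards the hopper): 0 fully pulled out, 0.080 fully home against its stop. It stays where it is left; sliding friction about 3 N. It carries an ear (36 x 36, 6 thick, 84 to 90 mm above the table) with a 20 mm hole, which at 0.080 lies on the bushing axis, between the bushings.
- gate_grip (a point): Centre of the top edge of the gate's black upright grip tab: 14 mm thick along the feeder's x, 34 mm wide along its y, top 122 mm above the table, free down to 80 mm. Fully home it lies at x = -50, y = -100 mm in the feeder's frame.
- block: White plastic parts block fixed to the table, 190 (its x) x 56 x 60 mm high; origin on the table under its centre. Three upright holes, 15 mm bore, 50 mm deep, at x = -60, 0 and 60 mm, each with one of rod, pin_short and pin_ball standing in it, in any order.
- rod: Plain steel locking rod, 14 mm diameter, 165 mm long, about 0.2 kg, no head; origin at the centre of its lower, tapered end (7 mm across at the tip, full diameter from 12 mm up), z along the rod to its top. Two dark clip grooves, 3 mm wide, centred 18 mm and 108 mm from the lower end. In the block it stands upright, lower end 10 mm and top 175 mm above the table: the tallest of the three.
- pin_short: Plain steel pin without grooves, 14 mm diameter, 105 mm long, standing in the block, top 115 mm above the table; origin at its lower end. Not needed.
- pin_ball: Steel pin, 14 mm diameter, with a black ball of 28 mm on top, standing in the block, top 122 mm above the table; origin at its lower end. Not needed.
- jar: Closed jar of beans, 72 mm diameter, 100 mm high; origin under its centre. Not needed.
- dish: Small steel bowl, 90 mm across, 28 mm high; origin under its centre. Not needed.
- brush: Hand brush, about 200 mm long, lying on the table; origin under its middle. Not needed.
- scoop: Steel spoon, about 200 mm long, lying on the table; origin under its middle. Not needed.
- cup: Steel sample cup, 72 mm across, 75 mm high; origin under its centre. Not needed.

How it is judged (in metres and radians):
On the way, in this order (a step that is already met when the one before it is completed fails the run):
1. the slide gate is pushed fully home (value of joint gate above 0.077 m), for 0.2 s.
2. with the gate home, the rod's lower end has come through the upper bushing (value of joint gate above 0.077 m and horizontal distance between rod and bush_lower below 0.004 m and z of rod in the frame of bush_upper below -0.02 m), for 0.1 s.
At the end, for the whole second after the job is handed in: The gate is home within 3 mm; the rod is on the bushing axis within 4 mm, upright within 0.06 rad, its lower end 20 to 40 mm below the underside of the lower bushing (both grooves at least 2 mm clear of the bushings, rod off the base plate), still, and gripped with more than 2 N (value of joint gate above 0.077 m and horizontal distance between rod and bush_lower below 0.004 m and z of rod in the frame of bush_lower between -0.04 and -0.02 m and angle between the z axis of rod and the z axis of feeder, either way round below 0.06 rad and contact force between the fingers and rod above 2 N and linear speed of rod below 0.02 m/s); the arm keeps its last pose, push and grip.
It fails at once if one of the two other pins is shifted more than 30 mm (distance of any of pin_short, pin_ball from where it was at the start of the episode above 0.03 m).
It fails at once if the jar, bowl, brush, spoon or cup is shifted more than 30 mm (distance of any of jar, dish, brush, scoop, cup from where it was at the start of the episode above 0.03 m).
It also fails if it takes over 54 s, if anything falls off the work surface, if the arm or the gripper's body presses on something with over 40 N, if the wrist force passes 120 N, or if a joint passes its speed limit or range.

## Robot

A 6-joint arm with a two-finger parallel gripper is mounted at the origin on the work surface. World frame = base frame: x ahead of the robot, y to its left, z up, the work surface at z = 0. Lengths are in mm, angles in rad, forces in N, time in s.
With the tool pointing down it reaches from about 250 to 725 mm from the base axis. Payload 4 kg.
Tool frame: the origin (TCP) lies between the finger pads; the fingertips stand 8 mm ahead of it and the grasp point (between the pads) lies 11 mm behind it; z points along the fingers, y is the line along which they close (so a half turn about z gives the same grasp; the last joint's range is limited). The gripper opens to 85 mm and grips with 20 to 120 N. Pads are 22 mm wide; open, the fingers measure 114 mm over their backs; the gripper's body (76 mm by 85 mm) begins 54 mm behind the grasp point. The pads swing forward as they close: fully open they stand 13 mm farther back than shut.
Start: joints at [-1.183, 0.241, 0.005, 1.335, 0, 1.571], TCP at [189.074, -462.872, 239.306] pointing down, gripper open.
Joint ranges: [-2.72, 2.72], [-1.05, 1.87], [-1.09, 1.28], [-1.99, 2.15], [-1.42, 1.44], [-3.14, 3.14]. Speed limits (rad/s): [2.79, 2.79, 3.14, 3.14, 3.14, 3.14].

## Interface

Orientations are given as a 3x3 rotation matrix whose columns are the frame's x, y, z axes.
In Python, from plant import env gives the robot as it stands. The module is installed in compiled form; this text tells all that it offers.
- The arm moves only by the shell command python3 -m pendant 'ROWS'. ROWS is JSON, a list that holds one entry, the list of rows, each a list of 7 numbers: the shift along the tool's x, y, z in cm, then the turn, a rotation vector about the tool's x, y, z in degrees, then the opening, from 0 (shut) to 1 (fully open). A call has 1 to 20 rows; each row is the pose to reach, as a shift and turn from the pose commanded when the call began, along the tool's axes at that moment; what a row does not reach only later rows make up. A row lasts 1/10 s, in which the tool goes at most 50 mm and 8.59 degrees, less where a joint would pass 70% of its speed; a pose out of reach is approached as far as the arm can. A call with a gripper value outside its range is refused whole. The fingers move at their own pace and stop on an object; the grip force is fixed at half the most. Time passes only in rows, so rows that repeat a pose let the fingers close. It gives the time, the measured TCP pose, the force, the opening and the grip force at its end, in the units of the state.
- env.read_state(): the state, without advancing time (a new reading comes with each control period).
- env.grab_frame(name): name is "side" or "top"; returns the picture (400x640x3 uint8, blue, green, red); there is no depth.
- env.get_calibration(name): a dict with "intrinsics" (3x3 intrinsics, pixels), "rvec" (rotation vector, rad) and "tvec" (3), from world to camera coordinates, as OpenCV has them. Camera axes: x right, y down, z forward; pixel columns grow to the right and rows downward; lengths in mm; the calibration is good to about 2 mm. A picture is of the moment at which its call begins. get_calibration takes no time and is no camera call.
- env.sign_off(): hands the job in; it is judged then, once.
The state is a dict: "t": time; "qpos": joint angles; "qvel": joint speeds; "joint_torque": joint torques, N m; "tool_pos": TCP position; "ee_rot": TCP orientation; "ft_force": force on the tool from outside, world axes, zero at the start; "wrist_torque": the same for the moment, N m; "gripper_width": opening from 0.0 (shut) to 1.0 (fully open); "grasp_force": force on a finger pad.
Only numpy, scipy, OpenCV 4.12 (cv2) and the standard library are available. Lean on these libraries where they do the work, as an engineer would, in place of code of your own. Each camera call takes 0.05 s, during which the arm holds its last target. There are 200 camera calls.

## Working session

There is one attempt and no reset: what is moved stays moved. The work goes in short steps, Python scripts to look and compute and a shell command to move; the robot and the scene stay as the last step left them, time stands still between calls to the robot, and variables do not carry over. Pictures are saved under pics/ and viewed, at most 10 in all, crops included, and the job is handed in when it is done.

```bash
mkdir -p pics
cat > h.py <<'E'
import numpy as np, cv2
from plant import env
def cal(n):
    c=env.get_calibration(n); K=np.array(c["intrinsics"],float); r=np.array(c["rvec"],float).ravel(); t=np.array(c["tvec"],float).ravel()
    R=cv2.Rodrigues(r)[0]; return K,R,t
def ray(n,uv):
    K,R,t=cal(n); d=R.T@np.linalg.inv(K)@np.array([uv[0],uv[1],1.]); return -R.T@t,d
def onz(n,uv,z):
    o,d=ray(n,uv); return o+d*(z-o[2])/d[2]
def proj(n,p):
    K,R,t=cal(n); q=K@(R@np.asarray(p,float)+t); return q[:2]/q[2]
def tri(a,b):
    A=[];B=[]
    for n,uv in (("top",a),("side",b)):
        o,d=ray(n,uv); d=d/np.linalg.norm(d); M=np.eye(3)-np.outer(d,d); A.append(M);B.append(M@o)
    return np.linalg.lstsq(np.vstack(A),np.hstack(B),rcond=None)[0]
E
python3 - <<'E'
from h import *
for n in("top","side"):
    cv2.imwrite(f"pics/{n}0.png",env.grab_frame(n)); print(n,ray(n,(320,200)))
s=env.read_state();print(s)
E
```

```text
top (array([ 313.02554411,    9.89005303, 1277.00433068]), array([ 0.15343522, -0.0150025 , -0.9881315 ]))
side (array([  93.99659749, -857.19170347,  900.52371532]), array([ 0.33621654,  0.71072699, -0.61803431]))
{'t': 0.1, 'qpos': array([-1.18299727e+00,  2.41372617e-01,  3.86627275e-03,  1.33520157e+00,
        1.53533777e-05,  1.57080089e+00]), 'qvel': array([-0.00063059, -0.00306769,  0.00447924, -0.00019885, -0.00128174,
       -0.0015669 ]), 'joint_torque': array([ 6.73195227e-04, -3.73137510e+01,  2.53010291e+01,  1.08764763e-02,
        1.50819155e-04,  3.46942571e-06]), 'tool_pos': array([ 188.87293607, -462.3629027 ,  238.48728978]), 'ee_rot': array([[ 9.25745329e-01,  3.78146907e-01, -7.08657278e-04],
       [ 3.78147570e-01, -9.25743627e-01,  1.77544646e-03],
       [ 1.53446289e-05, -1.91158830e-03, -9.99998173e-01]]), 'ft_force': array([-0.07140625,  0.14027128,  0.164433  ]), 'wrist_torque': array([-0.00287843,  0.01764558,  0.02014233]), 'grasp_force': 0.0, 'gripper_width': 1.0000140914487878}
```

View pics/top0.png

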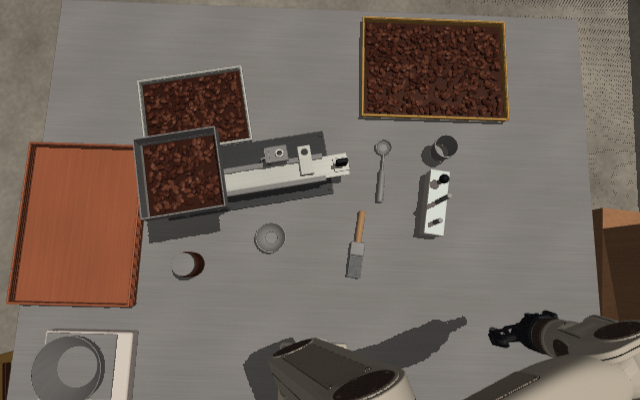

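View pics/side0.png

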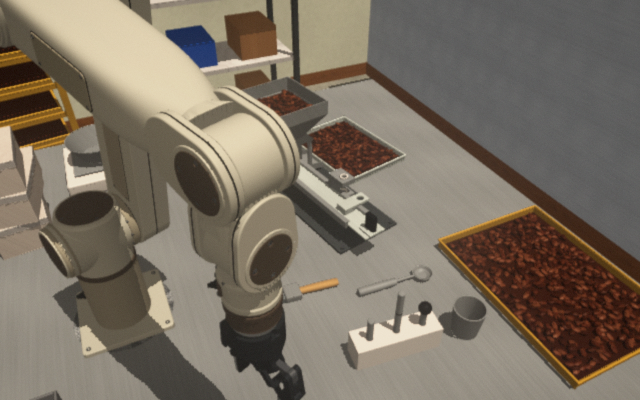

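Run:
```python
from h import *
t=cv2.imread("pics/top0.png");s=cv2.imread("pics/side0.png")
f=lambda im,x,y,w,h,k:cv2.resize(im[y:y+h,x:x+w],None,fx=k,fy=k,interpolation=cv2.INTER_CUBIC)
a=np.zeros((600,800,3),np.uint8)
a[:300,:480]=f(t,240,120,120,75,4)      # feeder top
a[:300,500:800]=f(t,400,155,60,60,5)[:300,:300]
a[300:600,:400]=f(s,300,160,100,75,4)
a[300:600,400:800]=f(s,345,285,100,75,4)
cv2.imwrite("pics/c0.png",a)
# rough positions
for n,uv,z in(("top",(341,162),122),("top",(279,153),121),("top",(439,187),60),("side",(370,215),122)): print(n,uv,onz(n,uv,z))
```

```text
top (341, 162) [601.71406418 -63.71912472 122.        ]
top (279, 153) [622.54503077 110.64121324 121.        ]
top (439, 187) [ 550.56785814 -357.33732367   60.        ]
side (370, 215) [603.05755672 -68.67946877 122.        ]
```

View pics/c0.png

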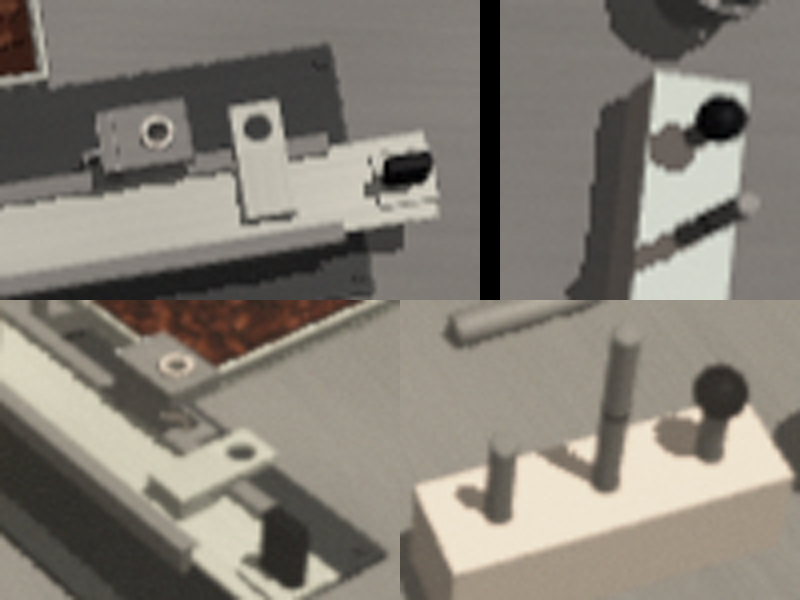

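Run:
```python
from h import *
P={"bush":((278.9,152.6),(343.9,175.9),121),"ear":((304.1,151.6),(360.1,197.9),90),"rodtop":((449.4,195),(401.4,293.4),175)}
for k,(a,b,z) in P.items(): print(k,tri(a,b).round(1),onz("top",a,z).round(1),onz("side",b,z).round(1))
B=onz("top",P["bush"][0],121);E=onz("top",P["ear"][0],90);d=B-E;print("ear-bush",d,np.arctan2(-d[0],d[1]))
t=cv2.imread("pics/top0.png")
# tab: black blob
g=t.max(2)[140:180,320:360]; m=(g<45).astype(np.uint8); n,l,st,c=cv2.connectedComponentsWithStats(m);print(st,c+[320,140])
# block top face: white
m=(t.min(2)>190).astype(np.uint8); m[:, :410]=0;m[:, 460:]=0;m[:160]=0;m[250:]=0
cs=cv2.findContours(m,0,2)[0]; c=max(cs,key=cv2.contourArea); q=cv2.boxPoints(cv2.minAreaRect(c)); print([onz("top",p,60).round(0)[:2] for p in q])
# base plate edges, dark: corner points
for uv in((240+330/4,120+44/4),(240+372/4,120+297/4)): print(onz("top",uv,8))
# rail edge lines
for uv in((240+345/4,120+236/4),(240+0/4,120+285/4)): print("rail",onz("top",uv,80))
```

```text
bush [624.6 111.2 117.9] [623.7 111.  121. ] [622.4 107.3 121. ]
ear [638.3  41.4  86.1] [637.3  41.3  90. ] [635.7  37.1  90. ]
rodtop [ 507.4 -350.7  172.4] [ 507.3 -350.   175. ] [ 505.6 -352.5  175. ]
ear-bush [-13.56658218  69.65388493  31.        ] 0.1923630074126519
[[   0    0   40   40 1515]
 [  16   18   12    9   77]
 [   7   38    4    2    8]] [[339.47260726 159.27326733]
 [341.18181818 161.98701299]
 [328.5        178.5       ]]
[array([ 416., -312.]), array([ 510., -323.]), array([ 506., -376.]), array([ 412., -365.])]
[727.55362166 -11.62795051   8.        ]
[528.85815663 -48.40196503   8.        ]
rail [560.60306838 -24.72859101  80.        ]
rail [517.67446532 220.50963717  80.        ]
```

The top view shows the tab at about (341,162), the upper bushing at (279,153) and the ear at (304,152). The rod is the middle pin in the block, with its top at (449,195). The feeder yaw is about 0.18. I'll go behind the tab with shut fingers.

```bash
python3 -m pendant '[[[52.3,-15.15,0,0,0,11.9,0],[52.3,-15.15,0,0,0,11.9,0],[52.3,-15.15,0,0,0,11.9,0],[52.3,-15.15,0,0,0,11.9,0],[52.3,-15.15,0,0,0,11.9,0],[52.3,-15.15,0,0,0,11.9,0],[52.3,-15.15,0,0,0,11.9,0],[52.3,-15.15,0,0,0,11.9,0],[52.3,-15.15,0,0,0,11.9,0],[52.3,-15.15,0,0,0,11.9,0],[52.3,-15.15,0,0,0,11.9,0],[52.3,-15.15,0,0,0,11.9,0],[52.3,-15.15,0,0,0,11.9,0],[52.3,-15.15,5,0,0,11.9,0],[52.3,-15.15,9,0,0,11.9,0],[52.3,-15.15,12,0,0,11.9,0],[52.3,-15.15,13.9,0,0,11.9,0],[52.3,-15.15,13.9,0,0,11.9,0]]]'
```

```text
t: 1.9
tool_pos: [612.0, -125.8, 96.9]
ee_rot: [[0.984, 0.177, -0.008], [0.177, -0.984, 0.001], [-0.007, -0.003, -1.0]]
ft_force: [-1.0, -0.2, -0.5]
gripper_width: -0.002
grasp_force: 0.0
```

```bash
python3 -m pendant '[[[0,-2,0,0,0,0,0],[0,-4,0,0,0,0,0],[0,-5,0,0,0,0,0],[0,-6,0,0,0,0,0],[0,-7,0,0,0,0,0],[0,-7.8,0,0,0,0,0],[0,-8.6,0,0,0,0,0],[0,-8.6,0,0,0,0,0],[0,-8.6,0,0,0,0,0]]]'
python3 - <<'E'
from h import *
t=env.grab_frame("top");s=env.grab_frame("side")
f=lambda im,x,y,w,h,k:cv2.resize(im[y:y+h,x:x+w],None,fx=k,fy=k,interpolation=cv2.INTER_CUBIC)
cv2.imwrite("pics/c1.png",np.hstack([f(t,240,110,100,110,4),f(s,290,130,100,110,4)]))
E
```

```text
t: 2.8
tool_pos: [600.6, -39.2, 100.1]
ee_rot: [[0.984, 0.18, -0.0], [0.18, -0.984, 0.002], [0.0, -0.002, -1.0]]
ft_force: [-0.4, 0.2, 0.7]
gripper_width: -0.005
grasp_force: 0.0
```

View pics/c1.png

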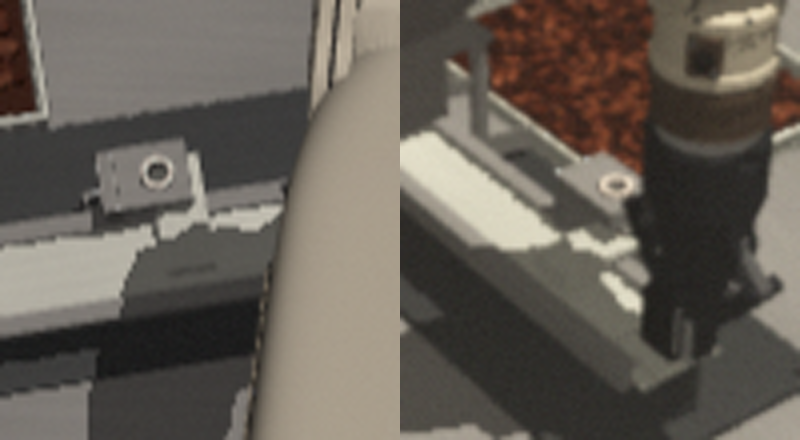

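The ear is now nearly under the bracket, and the bushing is clear in both views. I'll creep to the stop.

```bash
python3 -m pendant '[[[0,-0.4,0,0,0,0,0],[0,-0.7,0,0,0,0,0],[0,-0.9,0,0,0,0,0],[0,-1.0,0,0,0,0,0],[0,-1.0,0,0,0,0,0]]]'; python3 -m pendant '[[[0,-0.2,0,0,0,0,0],[0,-0.2,0,0,0,0,0]]]';python3 -m pendant '[[[0,-0.2,0,0,0,0,0],[0,-0.2,0,0,0,0,0]]]'
```

```text
t: 3.4
tool_pos: [598.6, -30.3, 100.1]
ee_rot: [[0.984, 0.179, -0.0], [0.179, -0.984, -0.0], [-0.0, -0.0, -1.0]]
ft_force: [1.0, -2.4, -1.6]
gripper_width: -0.002
grasp_force: 1.2
t: 3.6
tool_pos: [598.2, -28.3, 100.2]
ee_rot: [[0.984, 0.179, -0.0], [0.179, -0.984, 0.0], [-0.0, -0.0, -1.0]]
ft_force: [0.4, -2.1, -2.5]
gripper_width: -0.001
grasp_force: 1.2
t: 3.8
tool_pos: [597.9, -26.8, 100.2]
ee_rot: [[0.984, 0.179, -0.0], [0.179, -0.984, -0.001], [-0.0, 0.001, -1.0]]
ft_force: [0.2, -4.0, -2.0]
gripper_width: 0.001
grasp_force: 2.2
```

```bash
for i in 1 2 3; do python3 -m pendant '[[[0,-0.2,0,0,0,0,0],[0,-0.2,0,0,0,0,0]]]' | grep -E "tool_pos|force"; done
```

```text
tool_pos: [597.9, -26.7, 100.3]
ft_force: [1.8, -9.5, -2.4]
grasp_force: 4.6
tool_pos: [597.8, -26.7, 100.3]
ft_force: [1.9, -13.5, -2.8]
grasp_force: 7.0
tool_pos: [597.8, -26.6, 100.4]
ft_force: [2.9, -18.5, -3.7]
grasp_force: 9.4
```

```bash
python3 -m pendant '[[[0,2,0,0,0,0,0],[0,5,0,0,0,0,0],[0,8,-5,0,0,0,0],[0,8,-10,0,0,0,0.5],[0,8,-13,0,0,0,1],[-14.76,30.86,-13,0,0,0,1],[-14.76,30.86,-13,0,0,0,1],[-14.76,30.86,-13,0,0,0,1],[-14.76,30.86,-13,0,0,0,1],[-14.76,30.86,-13,0,0,0,1],[-14.76,30.86,-13,0,0,0,1],[-14.76,30.86,-13,0,0,0,1],[-14.76,30.86,-13,0,0,0,1],[-14.76,30.86,-13,0,0,0,1],[-14.76,30.86,-13,0,0,0,1]]]'
python3 - <<'E'
from h import *
t=env.grab_frame("top");s=env.grab_frame("side");cv2.imwrite("pics/t2.png",t);cv2.imwrite("pics/s2.png",s)
print(env.read_state()["tool_pos"])
f=lambda im,x,y,w,h,k:cv2.resize(im[y:y+h,x:x+w],None,fx=k,fy=k,interpolation=cv2.INTER_CUBIC)
cv2.imwrite("pics/c2.png",np.hstack([f(t,255,125,80,110,5),f(s,360,240,80,110,5)]))
E
```

```text
t: 5.9
tool_pos: [507.9, -349.0, 230.5]
ee_rot: [[0.983, 0.182, 0.0], [0.182, -0.983, 0.001], [0.001, -0.0, -1.0]]
ft_force: [-0.4, -0.2, -0.4]
gripper_width: 1.005
grasp_force: 0.0
[ 507.79893537 -349.28304065  230.44927906]
```

View pics/c2.png

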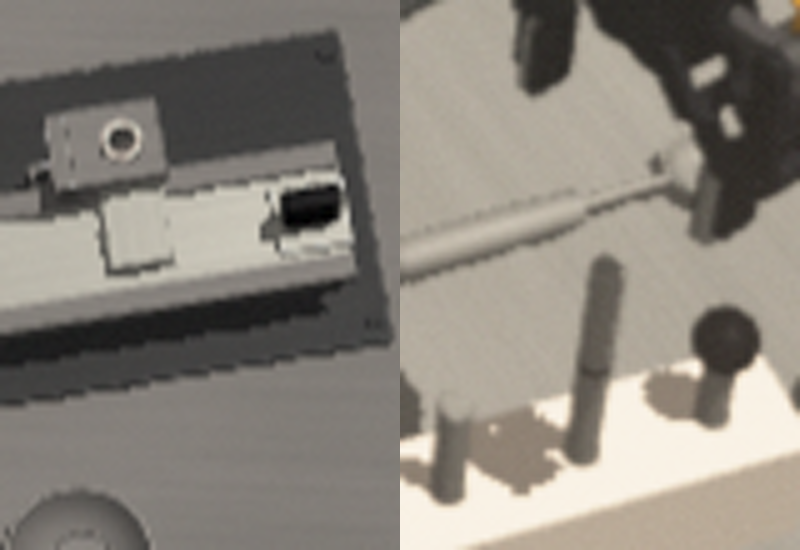

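The gate is home, with the ear under the bracket and the bushing still at (279,152.6). The fingers straddle the rod. I'll descend, close and lift.

```bash
python3 -m pendant '[[[0,0,4,0,0,0,1],[0,0,7,0,0,0,1],[0,0,8.6,0,0,0,1],[0,0,8.6,0,0,0,1],[0,0,8.6,0,0,0,0],[0,0,8.6,0,0,0,0],[0,0,8.6,0,0,0,0],[0,0,8.6,0,0,0,0],[0,0,8.6,0,0,0,0],[0,0,8.6,0,0,0,0],[0,0,8.6,0,0,0,0],[0,0,8.6,0,0,0,0]]]'
```

```text
t: 7.2
tool_pos: [507.4, -350.5, 145.2]
ee_rot: [[0.984, 0.179, 0.001], [0.179, -0.984, -0.0], [0.001, 0.0, -1.0]]
ft_force: [-0.3, 2.5, 5.8]
gripper_width: 0.144
grasp_force: 58.6
```

```bash
python3 -m pendant '[[[0,0,-3,0,0,0,0],[0,0,-7,0,0,0,0],[0,0,-11,0,0,0,0],[0,0,-15.5,0,0,0,0],[4,-8.6,-15.5,0,0,0,0],[19.7,-43.2,-15.5,0,0,0,0],[19.7,-43.2,-15.5,0,0,0,0],[19.7,-43.2,-15.5,0,0,0,0],[19.7,-43.2,-15.5,0,0,0,0],[19.7,-43.2,-15.5,0,0,0,0],[19.7,-43.2,-15.5,0,0,0,0],[19.7,-43.2,-15.5,0,0,0,0],[19.7,-43.2,-15.5,0,0,0,0],[19.7,-43.2,-15.5,0,0,0,0],[19.7,-43.2,-15.5,0,0,0,0],[19.7,-43.2,-15.5,0,0,0,0],[19.7,-43.2,-15.5,0,0,0,0],[19.7,-43.2,-15.5,0,0,0,0],[19.7,-43.2,-13.6,0,0,0,0],[19.7,-43.2,-13.6,0,0,0,0]]]'; python3 -m pendant '[[[0,0,0,0,0,0,0],[0,0,0,0,0,0,0],[0,0,0,0,0,0,0]]]'
python3 - <<'E'
from h import *
t=env.grab_frame("top");s=env.grab_frame("side");cv2.imwrite("pics/t3.png",t);cv2.imwrite("pics/s3.png",s)
f=lambda im,x,y,w,h,k:cv2.resize(im[y:y+h,x:x+w],None,fx=k,fy=k,interpolation=cv2.INTER_CUBIC)
cv2.imwrite("pics/c3.png",np.hstack([f(t,240,100,80,110,5),f(s,310,110,70,110,5)]))
E
```

```text
t: 9.2
tool_pos: [622.3, 108.1, 278.2]
ee_rot: [[0.984, 0.177, -0.004], [0.177, -0.984, -0.001], [-0.004, 0.0, -1.0]]
ft_force: [-0.4, 0.2, -1.4]
gripper_width: 0.145
grasp_force: 59.1
t: 9.5
tool_pos: [623.8, 109.5, 281.3]
ee_rot: [[0.984, 0.179, 0.002], [0.179, -0.984, 0.0], [0.002, 0.0, -1.0]]
ft_force: [0.3, -0.8, -1.6]
gripper_width: 0.153
grasp_force: 59.1
```

View pics/c3.png

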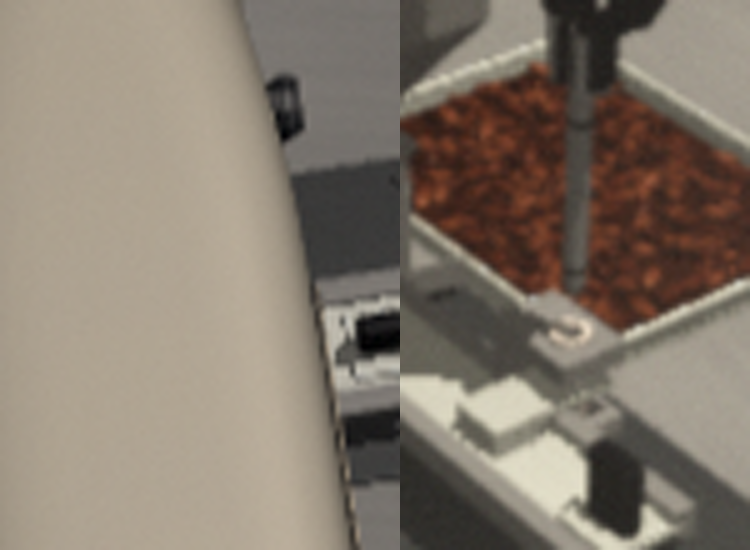

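Run:
```python
from h import *
print(onz("side",(344.3,168.2),146.3),onz("side",(343.8,175.7),121), onz("side",(345.1,133.5),146.3+108))
print(proj("side",(622.2,107.5,146.3)),proj("side",(622.2,107.5,121)),proj("side",(622.2,107.5,254.3)))
g=cv2.imread("pics/s3.png").astype(int)
for v in (138,142,146,150,154,158,162): print(v,(g[v,336:354,2]-g[v,336:354,0]).tolist())
```

```text
[622.80141483 107.31857396 146.3       ] [622.62907087 108.29289478 121.        ] [621.2117532  106.86321161 254.3       ]
[344.07075697 168.2199066 ] [343.79474534 175.89141817] [345.32715336 133.2994236 ]
138 [42, 35, 36, 34, 39, 43, 34, 17, 10, 12, 9, 12, 21, 29, 23, 23, 29, 36]
142 [55, 50, 46, 37, 33, 38, 45, 24, 11, 12, 10, 12, 27, 37, 40, 54, 52, 34]
146 [62, 62, 52, 46, 45, 45, 52, 25, 14, 9, 11, 17, 52, 65, 52, 41, 48, 55]
150 [66, 60, 64, 62, 47, 37, 30, 15, 9, 9, 15, 24, 48, 54, 45, 51, 51, 46]
154 [51, 67, 70, 58, 52, 44, 31, 14, 11, 12, 13, 24, 40, 46, 35, 36, 35, 38]
158 [61, 70, 65, 58, 47, 43, 26, 15, 9, 12, 13, 28, 54, 71, 69, 59, 50, 39]
162 [31, 39, 57, 66, 68, 67, 31, 12, 11, 12, 12, 20, 36, 36, 32, 34, 38, 36]
```

```bash
python3 -m pendant '[[[0,-0.05,1,0,0,0,0],[0,-0.05,2,0,0,0,0],[0,-0.05,2.5,0,0,0,0],[0,-0.05,2.8,0,0,0,0],[0,-0.05,3.1,0,0,0,0],[0,-0.05,3.1,0,0,0,0]]]';python3 -m pendant '[[[0,0,0.3,0,0,0,0],[0,0,0.6,0,0,0,0],[0,0,0.6,0,0,0,0]]]'
```

```text
t: 10.2
tool_pos: [623.2, 110.2, 248.8]
ee_rot: [[0.984, 0.179, -0.001], [0.179, -0.984, -0.0], [-0.001, 0.0, -1.0]]
ft_force: [-1.0, -0.7, -2.2]
gripper_width: 0.147
grasp_force: 59.1
t: 10.5
tool_pos: [623.3, 110.3, 242.9]
ee_rot: [[0.984, 0.179, -0.0], [0.179, -0.984, 0.0], [-0.0, -0.0, -1.0]]
ft_force: [1.0, 0.2, -2.3]
gripper_width: 0.144
grasp_force: 59.2
```

```bash
python3 -m pendant '[[[0,0,0.4,0,0,0,0],[0,0,0.8,0,0,0,0],[0,0,1.2,0,0,0,0],[0,0,1.2,0,0,0,0]]]' | grep -E "pos|force";python3 -m pendant '[[[0,0,0.5,0,0,0,0],[0,0,1.0,0,0,0,0],[0,0,1.5,0,0,0,0],[0,0,1.9,0,0,0,0],[0,0,1.9,0,0,0,0],[0,0,1.9,0,0,0,0]]]'| grep -E "pos|force"
```

```text
tool_pos: [623.2, 110.3, 230.4]
ft_force: [0.2, 1.9, -2.2]
grasp_force: 59.1
tool_pos: [623.3, 110.3, 212.0]
ft_force: [1.0, 1.6, -3.0]
grasp_force: 59.2
```

```bash
python3 -m pendant '[[[0,0,0.4,0,0,0,0],[0,0,0.8,0,0,0,0],[0,0,1.2,0,0,0,0],[0,0,1.2,0,0,0,0]]]' | grep -E "pos|force";python3 -m pendant '[[[0,0,0.4,0,0,0,0],[0,0,0.8,0,0,0,0],[0,0,1.2,0,0,0,0],[0,0,1.2,0,0,0,0]]]'| grep -E "pos|force"
```

```text
tool_pos: [623.2, 110.3, 199.5]
ft_force: [0.6, 2.5, -2.0]
grasp_force: 59.2
tool_pos: [623.2, 110.3, 187.4]
ft_force: [0.6, 2.9, -3.3]
grasp_force: 59.2
```

```bash
python3 -m pendant '[[[0,0,0.5,0,0,0,0],[0,0,1.0,0,0,0,0],[0,0,1.5,0,0,0,0],[0,0,2.0,0,0,0,0],[0,0,2.4,0,0,0,0],[0,0,2.75,0,0,0,0],[0,0,2.75,0,0,0,0],[0,0,2.75,0,0,0,0],[0,0,2.75,0,0,0,0]]]'
python3 - <<'E'
from h import *
t=env.grab_frame("top");s=env.grab_frame("side")
f=lambda im,x,y,w,h,k:cv2.resize(im[y:y+h,x:x+w],None,fx=k,fy=k,interpolation=cv2.INTER_CUBIC)
cv2.imwrite("pics/c4.png",np.hstack([f(s,300,130,110,100,5)]))
for z in(133,43):print(proj("side",(622,107.5,z)))
E
```

```text
t: 13.2
tool_pos: [623.2, 110.4, 160.3]
ee_rot: [[0.984, 0.179, -0.001], [0.179, -0.984, 0.0], [-0.001, -0.0, -1.0]]
ft_force: [1.1, 3.3, -3.3]
gripper_width: 0.148
grasp_force: 59.1
[343.85936524 172.29366391]
[342.92051655 198.46119994]
```

View pics/c4.png

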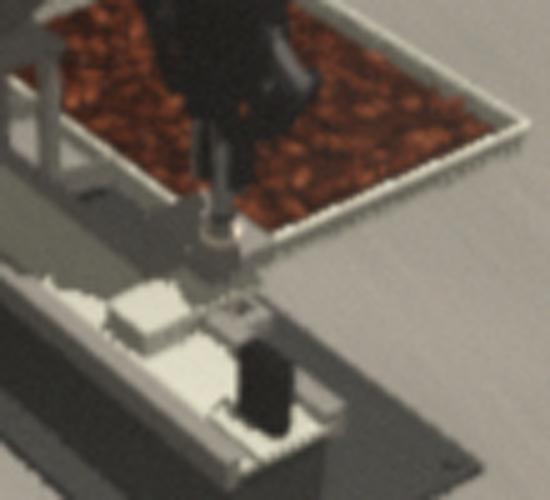

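The rod passes through the upper bushing. Its groove shows at about crop (220,212), exactly where a lower end at z = 25 mm would put it, so the rod hasn't slipped. The forces are small and the gate tab is still home.

```bash
python3 -c "
from plant import env
print(env.sign_off())"
```

```text
the job is handed in; nothing more can be done
None
```

The job is handed in, though sign-off returned no verdict: the gate is home against its stop, and the rod is through both bushings and the ear, still gripped, with its lower end about 30 mm below the lower bushing (inferred from tool height and the upper groove, as the lower end was hidden from the cameras).

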